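# Pack the serving board under the case's cantilever tray

## Robot

A 7-joint arm with a two-finger parallel gripper is mounted at the origin on the work surface. World frame = base frame: x ahead of the robot, y to its left, z up, the work surface at z = 0. Lengths are in m, angles in degrees, forces in N, time in s.
With the tool pointing down it reaches from about 0.35 to 0.9 m from the base axis. Payload 8.1 kg.
Tool frame: the origin (TCP) lies midway between the tips of the shut fingers; the grasp point (between the pads) lies 19 mm behind it (r.pinch_z is the distance from the TCP to the grasp point, in m); y points along the fingers, x is the direction in which the jaws open and shut, and the axes are right-handed (so a half turn about y gives the same grasp; the last joint's range is limited). The gripper opens to 92 mm and grips with 3 to 60 N. Pads are 19 mm wide; open, the fingers measure 130 mm over their backs; the gripper's body (75 mm by 190 mm) begins 47 mm behind the grasp point.
Start: joints at [60.527, 24.895, 1.432, 90.138, -0.665, 64.973, -4.303], TCP at [0.25, -0.573, 0.227] pointing down, gripper open.
Joint ranges: [-149.89, 149.89], [-25.12, 119.58], [-72.63, 75.52], [4.76, 147.25], [-75.54, 255.54], [6.69, 114.76], [-157.13, 157.13]. Speed limits (degrees/s): [127.2, 127.2, 172.46, 172.46, 180, 180, 180].

## Interface

Orientations are given as a 3x3 rotation matrix whose columns are the frame's x, y, z axes.
In Python, from plant import r gives the robot as it stands. The module is installed in compiled form; this text tells all that it offers.
- The arm moves only by the tool step_arm, never from a script. Its argument "motion" is a list of rows, each a list of 7 numbers: the turn, a rotation vector about the tool's x, y, z in units of 8 degrees (1.0 is 8 degrees), then the shift along the tool's x, y, z in m, then the gripper's target within -1 to 1 (fully open at 1, half-way at 0, shut at -1). In form: [[rx, ry, rz, tx, ty, tz, fingers], ...]. A call has 1 to 20 rows; each row is the pose to reach, as a shift and turn from the pose commanded when the call began, along the tool's axes at that moment; what a row does not reach only later rows make up. A row lasts 1/8 s, in which the tool goes at most 62.5 mm and 10.7 degrees, less where a joint would pass 70% of its speed; a pose out of reach is approached as far as the arm can. A call with a gripper value outside its range is refused whole. The fingers move at their own pace and stop on an object; "grip_force" is the grip in N (left out, the last holds). Time passes only in rows, so rows that repeat a pose let the fingers close. It gives the time, the measured TCP pose, the force and the opening at its end, in the units of the state.
- r.read_state(): the state, without advancing time (a new reading comes with each control period).
- r.read_camera(name): name is "side" or "top"; returns (picture, depth): 384x512x3 uint8, red, green, blue; 384x512 float32, m along the optical axis (not along the pixel's ray), 0 where there is no reading.
- r.calibration(name): a dict with "fx", "fy", "cx", "cy" (pixels), "R" (3x3) and "t" (3): a world point X has camera coordinates R X + t. Camera axes: x right, y down, z forward; pixel columns grow to the right and rows downward; lengths in m; the calibration is good to about 2 mm. A picture is of the moment at which its call begins. calibration takes no time and is no camera call.
- r.job_done(): hands the job in, once; it reports no verdict.
The state is a dict: "clock": time; "joints": joint angles; "joint_velocities": joint speeds; "tau": joint torques, N m; "ee_pos": TCP position; "ee_rot": TCP orientation; "ft_force": force on the tool from outside, world axes, zero at the start; "wrist_torque": the same for the moment, N m; "opening": finger opening in m.
Only numpy, scipy, OpenCV 4.12 (cv2) and the standard library are available. Lean on these libraries where they do the work, as an engineer would, in place of code of your own. Each camera call takes 0.05 s, during which the arm holds its last target. There are 200 camera calls.

## Task

Pack the small wooden board into the serving case: swing the case's top tray up and over until it stays open, stand the board on its short end in the compartment, set down gently by feel, neither dropped nor pressed hard, so that it leans back against the low front wall with its foot behind the rail on the false floor, then swing the tray back and lower it gently until fully closed. Keep the cup upright in the tray and leave the bottle and the bowl where they are.

Things in the scene. Friction and masses are not known exactly. Their poses are not given: they have to be found in the camera images.
- case: Open bare-metal case fixed to the bench, 160 (its x) by 240 (y) by 145 mm high, walls 5 mm, under a black tray. Origin: centre of its underside; x points from front wall to back wall (roughly away from the robot), z up. Inside, a grey false floor, firm under 60 N: its upper face is 6 to 42 mm above the bench, differently each time and not reported: feel for it.
- front_wall (a point): Middle of the upper inner edge of the case's front (-x) wall, 75 mm in front of the case's centre. This wall is only 100 mm high over its middle 196 mm. The board leans on this edge: with its foot against the rail it ends 17 to 30 degrees from vertical (by the floor's height), its top towards the front.
- foot_rail (a point): Point at bench height plumb below the middle of the foot rail's front face, 44 mm behind the front wall's inner face. The metal rail stands 12 mm high on the false floor (moves with it), 6 mm thick, 130 mm long along the case's y. The board's foot belongs between front wall and rail.
- tray_handle (a point): Middle of the tray's handle: steel bar 12 mm thick, 96 mm long along the case's y, on two posts mid-tray. Tray 150 (case x) by 234 by 40 mm, 0.4 to 0.8 kg, its inner floor 61 mm and rim 25 mm below the bar's centre. Closed, the bar's centre is 210 mm above the bench over the case's origin and the tray's underside 145 mm above the bench.
- tray_link (a joint): Angle (rad) of the tray's side links: 0 closed, 1.745 open at the stop; tray always level. Links are 100 mm long; at q the handle has moved from closed 100*(sin(q-1.047)+0.866) mm along case +x and 100*(cos(q-1.047)-0.5) mm up. Little friction: past the top (q 1.05) it falls open and stays, before it, it falls shut.
- board: Plain light wooden board, 12 mm thick (its x), 66 mm wide (its y), 96 mm long (its z), about 60 g. Origin at its centre. At the start it stands upright on a short end in the rack; its faces and ends are alike.
- rack: White board rack fixed to the bench, left or right of the case; base 90 mm (x) by 80 mm (y), with low fins 54 mm long (y), the tallest 42 mm high, the board in the 15 mm wide middle slot, its foot 6 mm above the bench, its faces along the rack's x. Origin: centre of its underside.
- cup: Terracotta cup, 58 mm across, 45 mm high, standing loose in the tray at its case -y end. Origin: centre of its underside.
- bottle: White bottle, 68 mm across, 150 mm high, standing on the bench on the other side of the case from the rack. Origin: centre of its underside.
- bowl: Blue bowl, 90 mm across, 50 mm high, on the bench at the far left. Origin: centre of its underside.

How it is judged (in metres and radians):
On the way, in this order (a step that is already met when the one before it is completed fails the run):
1. the tray has been swung over and stays open (value of joint tray_link above 1.5 rad), for 0.2 s.
2. with the tray open, the board leans on the front wall with its foot behind the rail, let go (angle between board's own z axis and vertical between 0.14 and 0.56 rad and x of board in the frame of case between -0.08 and -0.05 m and y of board in the frame of case between -0.05 and 0.05 m and z of board in the frame of case below 0.105 m and angle between the y axis of board and the y axis of case, either way round below 0.3 rad and value of joint tray_link above 1.4 rad and contact force between the fingers and board below 0.1 N and linear speed of board below 0.02 m/s), for 0.2 s.
At the end, for the whole second after the job is handed in: Tray fully closed (within 0.04 rad), cup upright in it; under it the board rests on a short end, leaning 8 to 32 deg on the front wall, foot between wall and rail (board centre 50 to 80 mm in front of case centre, within 50 mm sideways, under 105 mm high, within 17 deg of square) (angle between board's own z axis and vertical between 0.14 and 0.56 rad and x of board in the frame of case between -0.08 and -0.05 m and y of board in the frame of case between -0.05 and 0.05 m and z of board in the frame of case below 0.105 m and angle between the y axis of board and the y axis of case, either way round below 0.3 rad and value of joint tray_link below 0.04 rad and linear speed of board below 0.02 m/s and angle between cup's own z axis and vertical below 0.3 rad and distance between cup and tray_handle below 0.145 m); the robot touches nothing.
It fails at once if the tray is let fall or slammed shut (closing faster than 3.5 rad/s near closed) (value of joint tray_link below 0.4 rad and velocity of joint tray_link below -3.5 rad/s).
It fails at once if the board is dropped into the case (faster than 0.3 m/s low in the compartment) (horizontal distance between board and case below 0.1 m and z of board in the frame of case below 0.095 m and linear speed of board above 0.3 m/s).
It fails at once if the board is pressed hard against the case (over 45 N) (contact force between board and case above 45 N).
It fails at once if the cup is tipped or thrown out of the tray (angle between cup's own z axis and vertical above 0.6 rad or distance between cup and tray_handle above 0.16 m).
It fails at once if the bottle or the bowl is disturbed (distance of any of bottle, bowl from where it was at the start of the episode above 0.03 m or angle between bottle's own z axis and vertical above 0.5 rad).
It also fails if it takes over 72 s, if anything falls off the work surface, if the arm or the gripper's body presses on something with over 40 N, if the wrist force passes 120 N, or if a joint passes its speed limit or range.

## Working session

There is one attempt and no reset: what is moved stays moved. The work goes in short steps, Python scripts to look and compute and a tool call to move; the robot and the scene stay as the last step left them, time stands still between calls to the robot, and variables do not carry over. Pictures are saved under pics/ and viewed, about 8 in all and at most 12, crops included, and the job is handed in when it is done.

Besides the shell and the picture viewer there is one more tool, called after "Request:" as name(argument=value, ...), one argument or row to a line, values as JSON. step_arm: Moves the arm, as the interface text tells. Its arguments: {"type":"object","properties":{"motion":{"type":"array"},"grip_force":{"type":"number"}},"required":["motion"]}

```bash
mkdir -p pics; python3 - <<'E'
from plant import r
import cv2,numpy as np
for n in("side","top"):
    p,d=r.read_camera(n); cv2.imwrite(f"pics/{n}0.png",p[:,:,::-1]); np.savez(f"{n}0.npz",p=p,d=d)
    c=r.calibration(n); print(n,{k:np.round(v,3).tolist() for k,v in c.items()})
s=r.read_state();print(s["clock"],s["ee_pos"],np.round(s["ee_rot"],3).tolist(),s["opening"],r.pinch_z)
E
```

```text
side {'fx': 348.769, 'fy': 348.769, 'cx': 261.682, 'cy': 190.817, 'R': [[0.911, -0.412, 0.011], [-0.288, -0.657, -0.697], [0.294, 0.632, -0.717]], 't': [-0.501, 0.277, 0.757]}
top {'fx': 440.525, 'fy': 440.525, 'cx': 250.864, 'cy': 185.102, 'R': [[-0.009, -1.0, -0.018], [-0.981, 0.012, -0.192], [0.193, 0.015, -0.981]], 't': [0.064, 0.596, 1.345]}
0.1 [ 0.24994795 -0.57235723  0.22602932] [[0.4, -0.001, 0.916], [-0.916, 0.001, 0.4], [-0.001, -1.0, -0.0]] 0.09149610141439384 0.0188
```

View pics/top0.png

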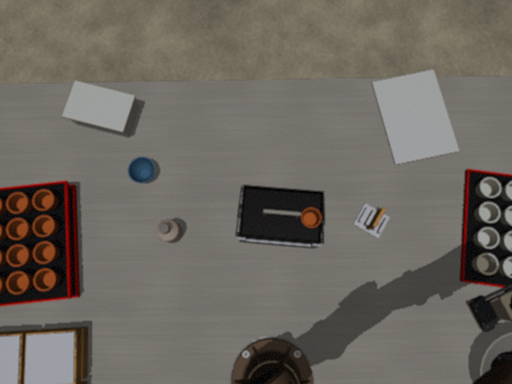

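View pics/side0.png

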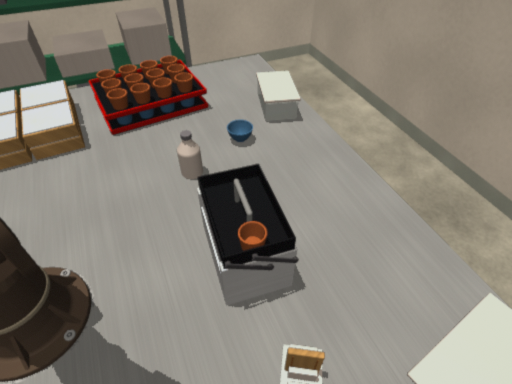

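Top view: tray with handle bar (264–300, 212), cup at (311, 217), rack and board at (373, 220), bottle at (168, 230), bowl at (141, 170). The side view agrees; the links are at the case's −y end. Next I measure them.

```bash
cat > h.py <<'E'
from plant import r
import numpy as np, cv2
def cloud(n,p=None,d=None):
    if p is None: p,d=r.read_camera(n)
    c=r.calibration(n); R=np.array(c["R"]);t=np.array(c["t"])
    v,u=np.mgrid[0:384,0:512]
    X=np.stack([(u-c["cx"])/c["fx"]*d,(v-c["cy"])/c["fy"]*d,d],-1)
    return p,d,(X-t)@R
def rect(P):
    (c,s,a)=cv2.minAreaRect((P[:,:2]*1000).astype(np.float32)); return np.round(c,1),np.round(s,1),round(a,1)
E
python3 - <<'E'
from h import *
for n in("top","side"):
    z=np.load(n+"0.npz"); p,d,W=cloud(n,z["p"],z["d"]); ok=d>0
    x,y,h=W[...,0],W[...,1],W[...,2]
    hsv=cv2.cvtColor(p,cv2.COLOR_RGB2HSV).astype(int)
    reg=ok&(abs(x-.45)<.2)&(abs(y)<.18)
    red=(hsv[...,0]<14)&(hsv[...,1]>140)
    def show(nm,m):
        P=W[m]; 
        if len(P)>3: print(n,nm,len(P),rect(P),"z",np.round(np.percentile(P[:,2],[2,50,98]),3))
    show("bar",reg&(h>.195)&(h<.225)&~red)
    show("rim",reg&(h>.172)&(h<.192)&~red)
    show("cup",reg&red&(h>.15))
    rk=ok&(abs(x-.43)<.13)&(y<-.15)&(y>-.36)
    show("rackall",rk&(h>.004)&(h<.2)); show("boardtop",rk&(h>.085)&(h<.12)); show("board",rk&(h>.05)&(h<.12))
    show("orange",rk&(hsv[...,1]>90)&(h>.03))
    show("bottle",ok&(abs(x-.42)<.15)&(abs(y-.22)<.09)&(h>.02)&(h<.17))
E
```

```text
top bar 165 (array([487.6, -30.4]), array([104.1,  12.5]), 84.9) z [0.206 0.214 0.219]
top rim 481 (array([487.8, -29.9]), array([251.4, 151. ]), 84.5) z [0.173 0.183 0.189]
top cup 336 (array([531.7, -47.5]), array([238.8,  76.1]), 55.4) z [0.151 0.168 0.196]
top rackall 888 (array([ 430.1, -255. ]), array([259.5, 209.8]), 0.0) z [0.004 0.011 0.163]
top boardtop 104 (array([ 483.3, -329.4]), array([13.2, 65.4]), 57.2) z [0.086 0.1   0.105]
top board 148 (array([ 483. , -329.2]), array([13.2, 65.9]), 57.7) z [0.053 0.098 0.105]
top orange 127 (array([ 472.7, -255.1]), array([ 50.5, 195. ]), 8.6) z [0.047 0.099 0.106]
top bottle 292 (array([451.1, 294.9]), array([29.6, 64.2]), 88.9) z [0.026 0.1   0.151]
side bar 249 (array([487. , -33.1]), array([106.6,  11.9]), 84.7) z [0.197 0.214 0.217]
side rim 1187 (array([487. , -35.7]), array([244.8, 150.4]), 84.7) z [0.172 0.182 0.186]
side cup 673 (array([ 476.1, -108.3]), array([88.8, 59.4]), 61.2) z [0.153 0.181 0.195]
side rackall 3340 (array([ 472. , -232.3]), array([225.2, 210.1]), 56.5) z [0.005 0.078 0.179]
side boardtop 626 (array([ 482.4, -244.1]), array([201.2, 108.5]), 76.1) z [0.086 0.101 0.118]
side board 1187 (array([ 482.5, -243.8]), array([201.9, 108.5]), 76.1) z [0.052 0.087 0.118]
side orange 644 (array([ 493. , -249.5]), array([203.3,  61.2]), 82.9) z [0.04  0.086 0.103]
side bottle 739 (array([451.6, 292.9]), array([33. , 65.9]), 88.9) z [0.022 0.085 0.149]
```

```bash
cat >> h.py <<'E'
from scipy.spatial.transform import Rotation as Ro
O=np.array([.487,-.031,0]); YAW=np.radians(-5.2)
CX=np.array([np.cos(YAW),np.sin(YAW),0]); CY=np.array([-CX[1],CX[0],0])
def case(x,y,z): return O+x*CX+y*CY+np.array([0,0,z])
def goalR(jaw_deg,tilt_deg=0):
    # approach straight down, jaw at world angle; tilt: turn about the case y axis, top towards -x for positive
    a=np.radians(jaw_deg); X=np.array([np.cos(a),np.sin(a),0]); Y=np.array([0,0,-1.])
    R=np.stack([X,Y,np.cross(X,Y)],1)
    return Ro.from_rotvec(-np.radians(tilt_deg)*CY).as_matrix()@R
def row(pos,R,pinch=True):
    s=r.read_state(); C=np.array(s["ee_rot"]); p=np.array(s["ee_pos"])
    tcp=np.array(pos)+(R[:,1]*r.pinch_z if pinch else 0)
    print("turn",np.round(np.degrees(Ro.from_matrix(C.T@R).as_rotvec())/8,3),"shift",np.round(C.T@(tcp-p),4),"cur",np.round(p,4),"F",np.round(s["ft_force"],1),"t",round(s["clock"],2),"op",round(s["opening"],4))
E
python3 - <<'E'
from h import *
row(case(0,0,.275),goalR(-5.2))
E
```

```text
turn [-4.000e-03 -7.651e+00 -9.000e-03] shift [-0.4013 -0.0297  0.4339] cur [ 0.2499 -0.5724  0.226 ] F [-0.7 -1.   0.4] t 0.1 op 0.0915
```

Request:
step_arm(
  motion=[
    [0,-7.651,0,-0.4013,-0.0297,0.4339,0],
    [0,-7.651,0,-0.4013,-0.0297,0.4339,0],
    [0,-7.651,0,-0.4013,-0.0297,0.4339,0],
    [0,-7.651,0,-0.4013,-0.0297,0.4339,0],
    [0,-7.651,0,-0.4013,-0.0297,0.4339,0],
    [0,-7.651,0,-0.4013,-0.0297,0.4339,0],
    [0,-7.651,0,-0.4013,-0.0297,0.4339,0],
    [0,-7.651,0,-0.4013,-0.0297,0.4339,0],
    [0,-7.651,0,-0.4013,-0.0297,0.4339,0],
    [0,-7.651,0,-0.4013,-0.0297,0.4339,0],
    [0,-7.651,0,-0.4013,-0.0297,0.4339,0],
    [0,-7.651,0,-0.4013,-0.0297,0.4339,0],
    [0,-7.651,0,-0.4013,-0.0297,0.4339,0],
  ],
)

```text
clock: 1.72
ee_pos: [0.4867, -0.0329, 0.2562]
ee_rot: [[0.996, -0.001, 0.093], [-0.093, -0.001, 0.996], [-0.001, -1.0, -0.001]]
ft_force: [0.7, -0.1, -0.3]
opening: 0.046
```

```bash
python3 - <<'E'
from h import *
row(case(0,0,.210),goalR(-5.2))
a,_=r.read_camera("top"); b,_=r.read_camera("side")
c=lambda p,x,y:cv2.resize(p[y:y+150,x:x+160],None,fx=2.5,fy=2.5)
cv2.imwrite("pics/over.png",np.hstack([c(a,200,120),c(b,160,130)])[:,:,::-1])
print(np.round(r.read_state()["joints"],1))
E
```

```text
turn [ 0.005 -0.017 -0.004] shift [0.0002 0.065  0.0019] cur [ 0.4867 -0.0329  0.2562] F [ 0.7 -0.1 -0.3] t 1.73 op 0.046
[ 21.5  13.2 -28.8 104.3   7.1  64.2 -15. ]
```

View pics/over.png

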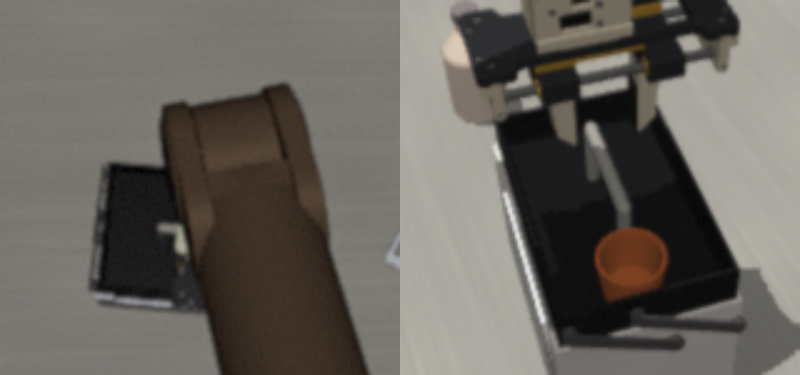

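The fingers straddle the bar (595, 140 in the crop) and are clear of the cup. Going down and gripping.

Request:
step_arm(
  motion=[
    [0,0,0,0,0.03,0.001,0],
    [0,0,0,0,0.055,0.002,0],
    [0,0,0,0,0.065,0.002,0],
    [0,0,0,0,0.065,0.002,0],
    [0,0,0,0,0.065,0.002,-1],
    [0,0,0,0,0.065,0.002,-1],
    [0,0,0,0,0.065,0.002,-1],
    [0,0,0,0,0.065,0.002,-1],
    [0,0,0,0,0.065,0.002,-1],
  ],
  grip_force=25,
)

```text
clock: 2.95
ee_pos: [0.4885, -0.0295, 0.1918]
ee_rot: [[0.996, 0.002, 0.091], [-0.091, 0.0, 0.996], [0.002, -1.0, 0.0]]
ft_force: [5.6, -0.1, -1.8]
opening: 0.011
```

```bash
python3 - <<'E'
from h import *
row(case(0,0,.210),goalR(-5.2))
for i in range(0,20):
    f=min(1,(i+1)/18); f=f*f*(3-2*f); q=1.745*f
    print(round(q,2),np.round([.1*(np.sin(q-1.047)+.866),-.1*(np.cos(q-1.047)-.5)],3).tolist())
E
```

```text
turn [-0.002 -0.002  0.016] shift [-0.0014  0.0006 -0.0017] cur [ 0.4885 -0.0295  0.1918] F [ 5.6 -0.1 -1.8] t 2.95 op 0.011
0.02 [0.001, -0.001]
0.06 [0.003, -0.005]
0.13 [0.007, -0.011]
0.22 [0.013, -0.018]
0.33 [0.021, -0.025]
0.45 [0.031, -0.033]
0.59 [0.042, -0.04]
0.73 [0.055, -0.045]
0.87 [0.069, -0.048]
1.02 [0.084, -0.05]
1.16 [0.098, -0.049]
1.29 [0.111, -0.047]
1.42 [0.123, -0.043]
1.52 [0.133, -0.039]
1.62 [0.14, -0.034]
1.69 [0.146, -0.03]
1.73 [0.15, -0.028]
1.75 [0.151, -0.027]
1.75 [0.151, -0.027]
1.75 [0.151, -0.027]
```

Request:
step_arm(
  motion=[
    [0,0,0,0.001,-0.001,0,-1],
    [0,0,0,0.003,-0.005,0,-1],
    [0,0,0,0.007,-0.011,0,-1],
    [0,0,0,0.013,-0.018,0,-1],
    [0,0,0,0.021,-0.025,0,-1],
    [0,0,0,0.031,-0.033,0,-1],
    [0,0,0,0.042,-0.04,0,-1],
    [0,0,0,0.055,-0.045,0,-1],
    [0,0,0,0.069,-0.048,0,-1],
    [0,0,0,0.084,-0.05,0,-1],
    [0,0,0,0.098,-0.049,0,-1],
    [0,0,0,0.111,-0.047,0,-1],
    [0,0,0,0.123,-0.043,0,-1],
    [0,0,0,0.133,-0.039,0,-1],
    [0,0,0,0.14,-0.034,0,-1],
    [0,0,0,0.146,-0.03,0,-1],
    [0,0,0,0.149,-0.028,0,-1],
    [0,0,0,0.151,-0.027,0,-1],
    [0,0,0,0.151,-0.027,0,-1],
  ],
)

```text
clock: 5.32
ee_pos: [0.6387, -0.0437, 0.2185]
ee_rot: [[0.996, 0.001, 0.091], [-0.091, -0.001, 0.996], [0.002, -1.0, -0.0]]
ft_force: [4.1, -4.3, -0.7]
opening: 0.011
```

```bash
sed -i 's/O=np.array(.*,0\]);/O=np.array([.488,-.030,0]);/' h.py; python3 - <<'E'
from h import *
row(case(.151,0,.2366),goalR(-5.2))
E
```

```text
turn [ 0.003 -0.005  0.011] shift [-0.0003  0.0007 -0.    ] cur [ 0.6387 -0.0437  0.2185] F [ 4.1 -4.3 -0.7] t 5.33 op 0.011
```

Request:
step_arm(
  motion=[
    [0,0,0,0,0,0,0],
    [0,0,0,0,0,0,0],
    [0,0,0,0,0,0,0],
    [0,0,0,0,0,0,0],
    [0,0,0,0,-0.03,0,0],
    [0,0,0,0,-0.07,0,0],
    [0,0,0,0,-0.08,0,1],
    [0,0,0,0,-0.08,0,1],
  ],
)

```text
clock: 6.32
ee_pos: [0.6379, -0.0429, 0.2988]
ee_rot: [[0.996, 0.001, 0.091], [-0.091, -0.0, 0.996], [0.001, -1.0, 0.0]]
ft_force: [0.4, 0.1, -1.0]
opening: 0.0614
```

```bash
python3 - <<'E'
from h import *
s=r.read_state();print(np.round(s["joints"],1))
for ja in(-32.8,147.2): row([.483,-.329,.21],goalR(ja))
p,d,W=cloud("top"); q,e,V=cloud("side")
hsv=cv2.cvtColor(p,cv2.COLOR_RGB2HSV).astype(int)
rk=(d>0)&(abs(W[...,0]-.483)<.06)&(abs(W[...,1]+.329)<.06)&(W[...,2]>.085)
P=W[rk];print(len(P),rect(P),np.median(P[:,2]))
cv2.imwrite("pics/open.png",np.hstack([cv2.resize(p[120:320,180:440],(400,308)),cv2.resize(q[100:384,100:400],(400,308))])[:,:,::-1])
E
```

```text
[ 15.9  26.2 -26.1  80.   11.5  76.4 -15.7]
turn [-2.00e-03  3.45e+00  7.00e-03] shift [-0.1285  0.1074 -0.2989] cur [ 0.6379 -0.0429  0.2988] F [ 0.4  0.1 -1. ] t 6.33 op 0.0614
turn [ 9.000e-03 -1.905e+01  3.000e-03] shift [-0.1285  0.1074 -0.2989] cur [ 0.6379 -0.0429  0.2988] F [ 0.4  0.1 -1. ] t 6.33 op 0.0614
103 (array([ 483.5, -329.8]), array([12.7, 66. ]), 58.6) 0.0996994882064423
```

View pics/open.png

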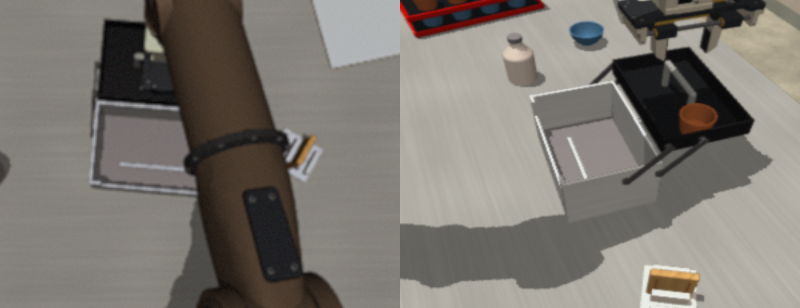

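Tray stays open, the cup stands in it (side crop 697, 118), the rail is visible at (170, 167) in the top crop, and the board stands in the rack. Moving above the board.

Request:
step_arm(
  motion=[
    [0,1,0,-0.03,-0.01,-0.05,1],
    [0,2,0,-0.06,-0.01,-0.1,1],
    [0,3.35,0,-0.0945,0.0,-0.16,1],
    [0,3.35,0,-0.1285,0.06,-0.22,1],
    [0,3.35,0,-0.1285,0.1074,-0.2989,1],
    [0,3.35,0,-0.1285,0.1074,-0.2989,1],
    [0,3.35,0,-0.1285,0.1074,-0.2989,1],
    [0,3.35,0,-0.1285,0.1074,-0.2989,1],
    [0,3.35,0,-0.1285,0.1074,-0.2989,1],
  ],
)

```text
clock: 7.55
ee_pos: [0.4836, -0.3276, 0.1915]
ee_rot: [[0.849, 0.001, 0.528], [-0.528, 0.0, 0.849], [0.001, -1.0, 0.001]]
ft_force: [-1.0, 0.9, 0.0]
opening: 0.0915
```

```bash
python3 - <<'E'
from h import *
row([.4833,-.3295,.091],goalR(-32))
for n in("top","side"):
    p,d,W=cloud(n); L=(W-O)@np.stack([CX,CY,[0,0,1]],1)
    m=(d>0)&(abs(L[...,1])<.08)&(L[...,0]>-.015)&(L[...,0]<.06)&(L[...,2]<.1)
    print(n,m.sum(),"floor z",np.round(np.percentile(L[m][:,2],[10,50,90]),4) if m.any() else 0)
    m=(d>0)&(abs(L[...,1])<.06)&(L[...,0]>-.068)&(L[...,0]<-.045)&(L[...,2]<.09)
    print(n,m.sum(),"front floor z",np.round(np.percentile(L[m][:,2],[10,50,90]),4) if m.any() else 0)
    m=(d>0)&(abs(L[...,1])<.08)&(abs(L[...,0]+.0775)<.006)&(abs(L[...,2]-.1)<.008)
    print(n,m.sum(),"wall edge",np.round(np.median(L[m],0),4) if m.any() else 0)
    g=p.astype(int).sum(-1); f=(d>0)&(abs(L[...,1])<.05)&(L[...,0]>-.045)&(L[...,0]<-.01)&(L[...,2]<.09)
    if f.any():
        t=f&(g>np.percentile(g[f],75)); print("rail bright",np.round(np.percentile(L[t],[10,50,90],axis=0),4).tolist())
E
```

```text
turn [-0.005  0.016  0.005] shift [ 0.0006  0.1193 -0.0019] cur [ 0.4836 -0.3276  0.1915] F [-1.   0.9  0. ] t 7.55 op 0.0915
top 1160 floor z [0.0261 0.0299 0.0339]
top 276 front floor z [0.0264 0.0297 0.0333]
top 93 wall edge [-0.078  -0.0009  0.099 ]
rail bright [[-0.0306, -0.0398, 0.0278], [-0.0274, -0.0002, 0.0401], [-0.0225, 0.0381, 0.046]]
side 1220 floor z [0.0288 0.0303 0.0319]
side 330 front floor z [0.0288 0.0304 0.0321]
side 135 wall edge [-0.0784 -0.0051  0.0995]
rail bright [[-0.0314, -0.0408, 0.0304], [-0.0282, -0.0031, 0.0423], [-0.0231, 0.0397, 0.0436]]
```

Request:
step_arm(
  motion=[
    [0,0,0,0.0006,0.04,-0.0019,1],
    [0,0,0,0.0006,0.08,-0.0019,1],
    [0,0,0,0.0006,0.11,-0.0019,1],
    [0,0,0,0.0006,0.119,-0.0019,1],
    [0,0,0,0.0006,0.119,-0.0019,1],
    [0,0,0,0.0006,0.119,-0.0019,-1],
    [0,0,0,0.0006,0.119,-0.0019,-1],
    [0,0,0,0.0006,0.119,-0.0019,-1],
    [0,0,0,0.0006,0.119,-0.0019,-1],
    [0,0,0,0.0006,0.119,-0.0019,-1],
  ],
  grip_force=20,
)

```text
clock: 8.9
ee_pos: [0.4826, -0.3313, 0.0727]
ee_rot: [[0.848, 0.001, 0.53], [-0.53, -0.001, 0.848], [0.001, -1.0, -0.0]]
ft_force: [-0.1, 0.1, 5.8]
opening: 0.066
```

Request:
step_arm(
  motion=[
    [0,0,0,0,-0.02,0,-1],
    [0,0,0,0,-0.06,0,-1],
    [0,0,0,0,-0.11,0,-1],
    [0,0,0,0,-0.15,0,-1],
    [0,0,0,0,-0.16,0,-1],
    [0,0,0,0,-0.16,0,-1],
  ],
)

```text
clock: 9.65
ee_pos: [0.4821, -0.331, 0.2319]
ee_rot: [[0.848, 0.0, 0.53], [-0.53, -0.0, 0.848], [0.0, -1.0, -0.0]]
ft_force: [0.2, -0.5, -1.1]
opening: 0.0661
```

```bash
python3 - <<'E'
from h import *
print(np.round(r.read_state()["joints"],1))
row(case(-.05,0,.29),goalR(-95.2))
row(case(-.06,0,.29),goalR(-95.2,20))
E
```

```text
[ 40.8  22.1 -16.   94.5   6.6  64.4  -8.9]
turn [0.000e+00 7.899e+00 2.000e-03] shift [-0.1991 -0.0394  0.2359] cur [ 0.4821 -0.331   0.2319] F [ 0.2 -0.5 -1.1] t 9.65 op 0.0661
turn [ 2.24   7.816 -1.376] shift [-0.2023 -0.0405  0.2342] cur [ 0.4821 -0.331   0.2319] F [ 0.2 -0.5 -1.1] t 9.65 op 0.0661
```

Request:
step_arm(
  motion=[
    [0,0,0,0,-0.03,0,-1],
    [0,1,0,-0.02,-0.0394,0.024,-1],
    [0,2,0,-0.05,-0.0394,0.06,-1],
    [0,3,0,-0.08,-0.0394,0.095,-1],
    [0,4,0,-0.11,-0.0394,0.13,-1],
    [0,5,0,-0.14,-0.0394,0.165,-1],
    [0,6,0,-0.17,-0.0394,0.2,-1],
    [0,7,0,-0.19,-0.0394,0.225,-1],
    [0,7.9,0,-0.1991,-0.0394,0.2359,-1],
    [0,7.9,0,-0.1991,-0.0394,0.2359,-1],
    [0,7.9,0,-0.1991,-0.0394,0.2359,-1],
    [0,7.9,0,-0.1991,-0.0394,0.2359,-1],
  ],
)

```text
clock: 11.15
ee_pos: [0.4383, -0.0264, 0.271]
ee_rot: [[-0.091, -0.001, 0.996], [-0.996, -0.0, -0.091], [0.0, -1.0, -0.001]]
ft_force: [0.7, 0.2, -0.8]
opening: 0.0659
```

```bash
python3 - <<'E'
from h import *
# target: final board pose tilt th, front-bottom corner at (xf,f); pinch 85 mm above foot along axis, mid-thickness
for th in(16,20):
    t=np.radians(th); xf=-.046; u=np.array([-np.sin(t),np.cos(t)]); n=np.array([np.cos(t),np.sin(t)])
    for f in (.09,.045,.03):
        p=np.array([xf,f])+.085*u+.006*n; top=np.array([xf,f])+.096*u
        at=np.array([xf,f])+u*(.1-f)/np.cos(t)
        print(th,f,"pinch",np.round(p,4),"face x at z=.1",np.round(at[0],4)); row(case(p[0],0,p[1]),goalR(-95.2,th))
p,d,W=cloud("side"); a,_,_=cloud("top")
cv2.imwrite("pics/carry.png",np.hstack([cv2.resize(a[120:270,180:380],(400,300)),cv2.resize(p[80:320,130:430],(400,300))])[:,:,::-1])
E
```

```text
16 0.09 pinch [-0.0637  0.1734] face x at z=.1 -0.0489
turn [2.006e+00 1.000e-03 1.000e-03] shift [-0.001   0.1157 -0.0085] cur [ 0.4383 -0.0264  0.271 ] F [ 0.7  0.2 -0.8] t 11.15 op 0.0659
16 0.045 pinch [-0.0637  0.1284] face x at z=.1 -0.0618
turn [2.006e+00 1.000e-03 1.000e-03] shift [-0.001   0.1607 -0.0085] cur [ 0.4383 -0.0264  0.271 ] F [ 0.7  0.2 -0.8] t 11.15 op 0.0659
16 0.03 pinch [-0.0637  0.1134] face x at z=.1 -0.0661
turn [2.006e+00 1.000e-03 1.000e-03] shift [-0.001   0.1757 -0.0085] cur [ 0.4383 -0.0264  0.271 ] F [ 0.7  0.2 -0.8] t 11.15 op 0.0659
20 0.09 pinch [-0.0694  0.1719] face x at z=.1 -0.0496
turn [2.506e+00 1.000e-03 1.000e-03] shift [-0.001   0.1167 -0.0131] cur [ 0.4383 -0.0264  0.271 ] F [ 0.7  0.2 -0.8] t 11.15 op 0.0659
20 0.045 pinch [-0.0694  0.1269] face x at z=.1 -0.066
turn [2.506e+00 1.000e-03 1.000e-03] shift [-0.001   0.1617 -0.013 ] cur [ 0.4383 -0.0264  0.271 ] F [ 0.7  0.2 -0.8] t 11.15 op 0.0659
20 0.03 pinch [-0.0694  0.1119] face x at z=.1 -0.0715
turn [2.506e+00 1.000e-03 1.000e-03] shift [-0.001   0.1767 -0.013 ] cur [ 0.4383 -0.0264  0.271 ] F [ 0.7  0.2 -0.8] t 11.15 op 0.0659
```

View pics/carry.png

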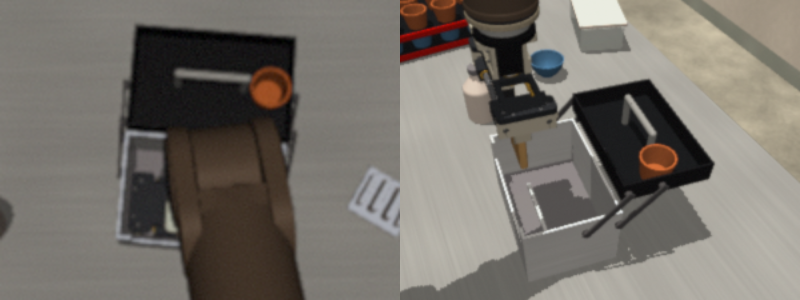

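Request:
step_arm(
  motion=[
    [1,0,0,-0.001,0.02,-0.004,-1],
    [2,0,0,-0.001,0.05,-0.0095,-1],
    [2,0,0,-0.001,0.08,-0.0095,-1],
    [2,0,0,-0.001,0.11,-0.0095,-1],
    [2,0,0,-0.001,0.135,-0.0095,-1],
    [2,0,0,-0.001,0.155,-0.0095,-1],
    [2,0,0,-0.001,0.163,-0.0095,-1],
    [2,0,0,-0.001,0.165,-0.0095,-1],
    [2,0,0,-0.001,0.165,-0.0095,-1],
    [2,0,0,-0.001,0.165,-0.0095,-1],
  ],
)

```text
clock: 12.5
ee_pos: [0.4295, -0.0237, 0.1071]
ee_rot: [[-0.091, 0.276, 0.957], [-0.996, -0.025, -0.087], [-0.0, -0.961, 0.277]]
ft_force: [-0.1, 0.3, -0.0]
opening: 0.0657
```

```bash
python3 - <<'E'
from h import *
row(case(-.0647,0,.1134),goalR(-95.2,16)); s=r.read_state(); print(s["wrist_torque"])
C=np.array(s["ee_rot"]); print("down in tool",np.round(C.T@[0,0,-1],3))
L=(np.array(s["ee_pos"])-C[:,1]*r.pinch_z-O)@np.stack([CX,CY,[0,0,1]],1);print("pinch case",L.round(4))
p,d,W=cloud("side")
cv2.imwrite("pics/low.png",cv2.resize(p[130:290,170:350],(720,640))[:600,:,::-1])
E
```

```text
turn [-0.009 -0.002  0.   ] shift [ 0.001   0.0111 -0.0039] cur [ 0.4295 -0.0237  0.1071] F [-0.1  0.3 -0. ] t 12.5 op 0.0657
[ 0.07128688  0.39520218 -0.01772497]
down in tool [ 0.     0.961 -0.277]
pinch case [-0.0641  0.001   0.1252]
```

View pics/low.png

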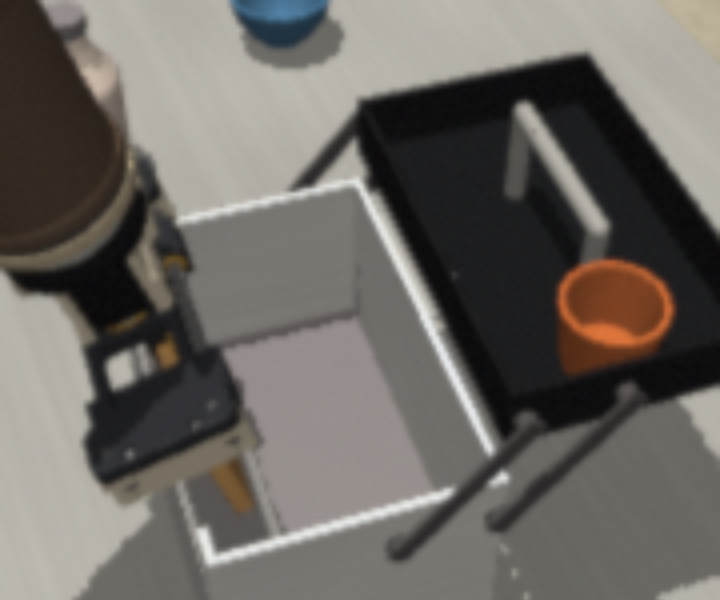

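The board's foot (245, 500) is on the front-wall side of the rail (265, 490), about 12 mm above the floor. Now lowering slowly by feel.

Request:
step_arm(
  motion=[
    [0,0,0,0,0.0019,-0.0006,-1],
    [0,0,0,0,0.0038,-0.0011,-1],
    [0,0,0,0,0.0058,-0.0017,-1],
    [0,0,0,0,0.0077,-0.0022,-1],
    [0,0,0,0,0.0077,-0.0022,-1],
  ],
)

```text
clock: 13.18
ee_pos: [0.4288, -0.0236, 0.0982]
ee_rot: [[-0.09, 0.274, 0.957], [-0.996, -0.025, -0.087], [0.0, -0.961, 0.275]]
ft_force: [0.3, -0.5, -0.8]
opening: 0.066
```

Request:
step_arm(
  motion=[
    [0,0,0,0,0.001,-0.0003,-1],
    [0,0,0,0,0.0019,-0.0006,-1],
    [0,0,0,0,0.0019,-0.0006,-1],
  ],
)

```text
clock: 13.55
ee_pos: [0.4289, -0.0236, 0.0964]
ee_rot: [[-0.091, 0.274, 0.957], [-0.996, -0.025, -0.087], [0.0, -0.961, 0.276]]
ft_force: [0.2, 0.1, 0.4]
opening: 0.0659
```

Request:
step_arm(
  motion=[
    [0,0,0,0,0.0005,-0.0001,-1],
    [0,0,0,0,0.001,-0.0003,-1],
    [0,0,0,0,0.001,-0.0003,-1],
  ],
)

```text
clock: 13.92
ee_pos: [0.4292, -0.0236, 0.0958]
ee_rot: [[-0.091, 0.275, 0.957], [-0.996, -0.025, -0.087], [0.0, -0.961, 0.276]]
ft_force: [-4.1, 0.9, 7.9]
opening: 0.0659
```

Request:
step_arm(
  motion=[
    [0,0,0,0,0.0005,-0.0001,-1],
    [0,0,0,0,0.001,-0.0003,-1],
    [0,0,0,0,0.001,-0.0003,-1],
  ],
)

```text
clock: 14.3
ee_pos: [0.4299, -0.0238, 0.0955]
ee_rot: [[-0.091, 0.277, 0.957], [-0.996, -0.026, -0.087], [0.0, -0.961, 0.278]]
ft_force: [-5.8, -1.2, 19.4]
opening: 0.0654
```

Contact at 19 N, at a height that fits a 30 mm floor. Easing off 1 mm and letting go.

Request:
step_arm(
  motion=[
    [0,0,0,0,-0.0012,0.0003,-1],
    [0,0,0,0,-0.0012,0.0003,-1],
    [0,0,0,0,-0.0012,0.0003,0.8],
    [0,0,0,0,-0.0012,0.0003,0.8],
    [0,0,0,0,-0.0012,0.0003,1],
    [0,0,0,0,-0.0012,0.0003,1],
    [0,0,0,0,-0.0012,0.0003,1],
  ],
)

```text
clock: 15.18
ee_pos: [0.4289, -0.0236, 0.0955]
ee_rot: [[-0.091, 0.274, 0.957], [-0.996, -0.025, -0.087], [0.0, -0.961, 0.276]]
ft_force: [-0.6, 0.2, -0.0]
opening: 0.0918
```

Request:
step_arm(
  motion=[
    [0,0,0,0,-0.01,0,1],
    [0,0,0,0,-0.025,0,1],
    [0,0,0,0,-0.05,0,1],
    [0,0,0,0,-0.09,0,1],
    [0,0,0,0,-0.13,0,1],
    [0,0,0,0,-0.17,0,1],
    [0,0,0,0,-0.17,0,1],
  ],
)

```text
clock: 16.05
ee_pos: [0.3833, -0.0193, 0.2617]
ee_rot: [[-0.091, 0.28, 0.956], [-0.996, -0.026, -0.087], [0.0, -0.96, 0.281]]
ft_force: [0.1, 0.0, -0.2]
opening: 0.0914
```

```bash
python3 - <<'E'
from h import *
row(case(.151,0,.32),goalR(-5.2))
print(np.round(r.read_state()["joints"],1))
p,d,W=cloud("side"); L=(W-O)@np.stack([CX,CY,[0,0,1]],1)
hsv=cv2.cvtColor(p,cv2.COLOR_RGB2HSV).astype(int)
m=(d>0)&(abs(L[...,1])<.06)&(L[...,0]>-.1)&(L[...,0]<0)&(hsv[...,1]>80)&(hsv[...,0]<30)&(L[...,2]<.15)
P=L[m];print(len(P),np.round(np.percentile(P,[2,50,98],axis=0),4).tolist())
A=np.c_[P[:,2],np.ones(len(P))];print("dx/dz all-point fit",np.linalg.lstsq(A,P[:,0],rcond=None)[0])
cv2.imwrite("pics/placed.png",cv2.resize(p[130:290,170:350],(675,600))[:,:,::-1])
E
```

```text
turn [ -1.6   -11.17    1.604] shift [0.0011 0.0342 0.257 ] cur [ 0.3833 -0.0193  0.2617] F [ 0.1  0.  -0.2] t 16.05 op 0.0914
[ 17.3  -9.2 -21.8 127.4  -0.9  45.  -99.4]
447 [[-0.0814, -0.0329, 0.0331], [-0.063, -0.012, 0.096], [-0.0402, 0.0263, 0.1237]]
dx/dz all-point fit [-0.38772377 -0.02719489]
```

View pics/placed.png

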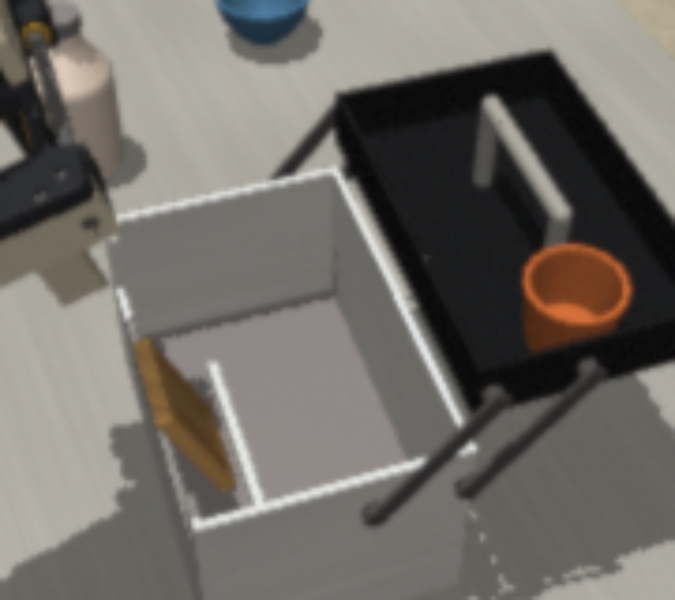

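The board leans on the front wall with its foot (225, 490) between wall and rail (260, 500). Its top is at 0.124 m, below the tray's underside, and the tray is still open. Going back to the handle.

Request:
step_arm(
  motion=[
    [0,0,0,0,-0.045,0.02,0],
    [-0.16,-1.12,0.16,0,-0.045,0.03,0],
    [-0.32,-2.23,0.32,0,-0.04,0.05,0],
    [-0.48,-3.35,0.48,0,-0.03,0.08,0],
    [-0.64,-4.47,0.64,0,-0.02,0.11,0],
    [-0.8,-5.58,0.8,0,-0.01,0.14,0],
    [-0.96,-6.7,0.96,0,0.0,0.17,0],
    [-1.12,-7.82,1.12,0,0.01,0.2,0],
    [-1.28,-8.94,1.28,0,0.02,0.23,0],
    [-1.44,-10.05,1.44,0.001,0.03,0.25,0],
    [-1.6,-11.17,1.6,0.0011,0.0342,0.257,0],
    [-1.6,-11.17,1.6,0.0011,0.0342,0.257,0],
    [-1.6,-11.17,1.6,0.0011,0.0342,0.257,0],
    [-1.6,-11.17,1.6,0.0011,0.0342,0.257,0],
  ],
)

```text
clock: 17.85
ee_pos: [0.6371, -0.0439, 0.297]
ee_rot: [[0.996, -0.005, 0.093], [-0.093, 0.0, 0.996], [-0.005, -1.0, -0.0]]
ft_force: [-0.4, -0.2, 0.8]
opening: 0.0457
```

```bash
python3 - <<'E'
from h import *
row(case(.151,0,.2366),goalR(-5.2))
p,d,W=cloud("side"); L=(W-O)@np.stack([CX,CY,[0,0,1]],1)
hsv=cv2.cvtColor(p,cv2.COLOR_RGB2HSV).astype(int)
m=(d>0)&(hsv[...,1]<60)&(L[...,2]>.225)&(L[...,2]<.255)&(abs(L[...,0]-.151)<.025)&(abs(L[...,1])<.06)
print(m.sum(),np.round(np.median(L[m],0),4))
cv2.imwrite("pics/back.png",cv2.resize(p[100:260,200:380],(675,600))[:,:,::-1])
E
```

```text
turn [ 0.002 -0.014 -0.036] shift [0.0017 0.0792 0.0004] cur [ 0.6371 -0.0439  0.297 ] F [-0.4 -0.2  0.8] t 17.85 op 0.0457
247 [ 0.1477 -0.0125  0.2404]
```

View pics/back.png

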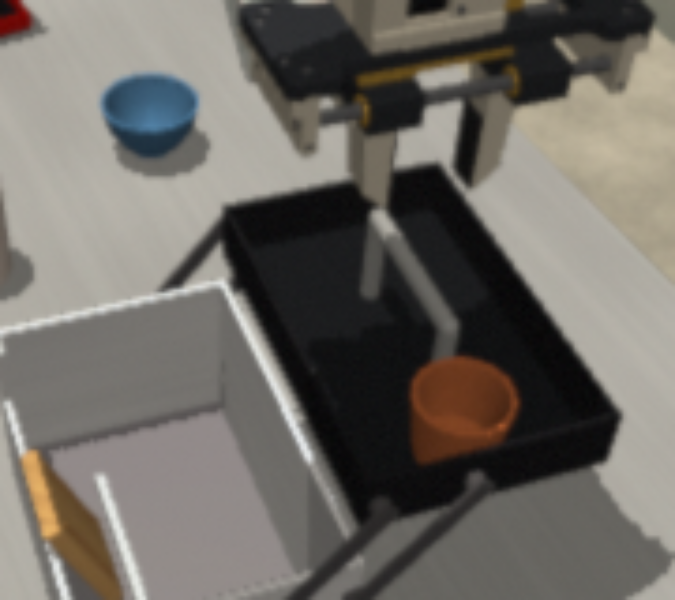

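The handle is where I left it, the fingers are above it, and the cup is upright. Going down and gripping.

Request:
step_arm(
  motion=[
    [0,0,0,0.0015,0.03,0,0],
    [0,0,0,0.0015,0.06,0,0],
    [0,0,0,0.0015,0.076,0,0],
    [0,0,0,0.0015,0.079,0,0],
    [0,0,0,0.0015,0.079,0,0],
    [0,0,0,0.0015,0.079,0,-1],
    [0,0,0,0.0015,0.079,0,-1],
    [0,0,0,0.0015,0.079,0,-1],
    [0,0,0,0.0015,0.079,0,-1],
    [0,0,0,0.0015,0.079,0,-1],
  ],
  grip_force=25,
)

```text
clock: 19.15
ee_pos: [0.6387, -0.0438, 0.2181]
ee_rot: [[0.996, -0.005, 0.09], [-0.09, 0.0, 0.996], [-0.005, -1.0, -0.0]]
ft_force: [0.3, -0.2, 0.9]
opening: 0.0113
```

```bash
python3 - <<'E'
from h import *
row(case(.151,0,.2366),goalR(-5.2))
for i in range(20):
    f=(i+1)/20; f=f*f*(3-2*f); q=1.745-(1.745-.25)*f
    print(round(q,2),np.round([.1*(np.sin(q-1.047)+.866)-.151,-.1*(np.cos(q-1.047)-.5)+.0266],3).tolist())
E
```

```text
turn [ 0.     0.003 -0.036] shift [-0.0003  0.0003  0.0001] cur [ 0.6387 -0.0438  0.2181] F [ 0.3 -0.2  0.9] t 19.15 op 0.0113
1.73 [-0.001, -0.001]
1.7 [-0.003, -0.003]
1.65 [-0.007, -0.006]
1.59 [-0.013, -0.009]
1.51 [-0.02, -0.013]
1.42 [-0.028, -0.016]
1.32 [-0.037, -0.02]
1.22 [-0.047, -0.022]
1.11 [-0.058, -0.023]
1.0 [-0.069, -0.023]
0.89 [-0.08, -0.022]
0.78 [-0.091, -0.02]
0.67 [-0.101, -0.016]
0.57 [-0.11, -0.012]
0.48 [-0.118, -0.008]
0.41 [-0.124, -0.004]
0.34 [-0.129, 0.001]
0.29 [-0.133, 0.004]
0.26 [-0.135, 0.006]
0.25 [-0.136, 0.007]
```

Request:
step_arm(
  motion=[
    [0,0,0,-0.001,-0.001,0,-1],
    [0,0,0,-0.003,-0.003,0,-1],
    [0,0,0,-0.007,-0.006,0,-1],
    [0,0,0,-0.013,-0.009,0,-1],
    [0,0,0,-0.02,-0.013,0,-1],
    [0,0,0,-0.028,-0.016,0,-1],
    [0,0,0,-0.037,-0.02,0,-1],
    [0,0,0,-0.047,-0.022,0,-1],
    [0,0,0,-0.058,-0.023,0,-1],
    [0,0,0,-0.069,-0.023,0,-1],
    [0,0,0,-0.08,-0.022,0,-1],
    [0,0,0,-0.091,-0.02,0,-1],
    [0,0,0,-0.101,-0.016,0,-1],
    [0,0,0,-0.11,-0.012,0,-1],
    [0,0,0,-0.118,-0.008,0,-1],
    [0,0,0,-0.124,-0.004,0,-1],
    [0,0,0,-0.129,0.001,0,-1],
    [0,0,0,-0.133,0.004,0,-1],
    [0,0,0,-0.135,0.006,0,-1],
    [0,0,0,-0.136,0.007,0,-1],
  ],
)

```text
clock: 21.65
ee_pos: [0.5033, -0.031, 0.2113]
ee_rot: [[0.996, -0.004, 0.09], [-0.09, 0.001, 0.996], [-0.005, -1.0, 0.001]]
ft_force: [3.9, 5.5, -9.1]
opening: 0.0115
```

```bash
python3 - <<'E'
from h import *
for q in(.2,.15,.1,.05,.02,0): row(case(.1*(np.sin(q-1.047)+.866),0,.210+.1*(np.cos(q-1.047)-.5)),goalR(-5.2))
E
```

```text
turn [-0.005  0.005 -0.033] shift [-0.0036  0.0039 -0.0004] cur [ 0.5033 -0.031   0.2113] F [ 3.9  5.5 -9.1] t 21.65 op 0.0115
turn [-0.005  0.005 -0.033] shift [-0.0068  0.0077 -0.0004] cur [ 0.5033 -0.031   0.2113] F [ 3.9  5.5 -9.1] t 21.65 op 0.0115
turn [-0.005  0.005 -0.033] shift [-0.0098  0.0117 -0.0004] cur [ 0.5033 -0.031   0.2113] F [ 3.9  5.5 -9.1] t 21.65 op 0.0115
turn [-0.005  0.005 -0.033] shift [-0.0126  0.0159 -0.0004] cur [ 0.5033 -0.031   0.2113] F [ 3.9  5.5 -9.1] t 21.65 op 0.0115
turn [-0.005  0.005 -0.033] shift [-0.0142  0.0184 -0.0004] cur [ 0.5033 -0.031   0.2113] F [ 3.9  5.5 -9.1] t 21.65 op 0.0115
turn [-0.005  0.005 -0.033] shift [-0.0152  0.0201 -0.0004] cur [ 0.5033 -0.031   0.2113] F [ 3.9  5.5 -9.1] t 21.65 op 0.0115
```

Request:
step_arm(
  motion=[
    [0,0,0,-0.002,0.002,0,-1],
    [0,0,0,-0.004,0.004,0,-1],
    [0,0,0,-0.006,0.006,0,-1],
    [0,0,0,-0.008,0.009,0,-1],
    [0,0,0,-0.01,0.012,0,-1],
    [0,0,0,-0.012,0.0145,0,-1],
    [0,0,0,-0.0135,0.017,0,-1],
    [0,0,0,-0.0145,0.019,0,-1],
    [0,0,0,-0.015,0.02,0,-1],
    [0,0,0,-0.015,0.0205,0,-1],
    [0,0,0,-0.015,0.0205,0,-1],
  ],
)

```text
clock: 23.02
ee_pos: [0.4885, -0.0296, 0.1915]
ee_rot: [[0.996, -0.004, 0.09], [-0.09, 0.001, 0.996], [-0.004, -1.0, 0.001]]
ft_force: [2.6, 5.1, -4.8]
opening: 0.0114
```

```bash
python3 - <<'E'
from h import *
row(case(0,0,.210),goalR(-5.2))
E
```

```text
turn [-0.004  0.005 -0.029] shift [-0.0005  0.0003 -0.0004] cur [ 0.4885 -0.0296  0.1915] F [ 2.6  5.1 -4.8] t 23.02 op 0.0114
```

Request:
step_arm(
  motion=[
    [0,0,0,-0.0003,0.0005,0,-1],
    [0,0,0,-0.0006,0.001,0,-1],
    [0,0,0,-0.0006,0.0014,0,-1],
    [0,0,0,-0.0006,0.0014,0,-1],
  ],
)

```text
clock: 23.52
ee_pos: [0.4885, -0.0296, 0.1912]
ee_rot: [[0.996, -0.002, 0.09], [-0.09, 0.001, 0.996], [-0.002, -1.0, 0.0]]
ft_force: [-1.8, 4.9, 7.7]
opening: 0.011
```

Pushing down lightly now meets the stop, so it is closed. Release and retreat.

Request:
step_arm(
  motion=[
    [0,0,0,0,0,0,0],
    [0,0,0,0,0,0,0],
    [0,0,0,0,0,0,0],
    [0,0,0,0,0,0,0],
    [0,0,0,0,-0.03,0,0],
    [0,0,0,0,-0.08,0,0],
    [0,0,0,0,-0.12,0,0],
    [0,0,0,-0.05,-0.15,0,0],
    [0,0,0,-0.1,-0.15,0.03,0],
    [0,0,0,-0.12,-0.15,0.06,0],
    [0,0,0,-0.12,-0.15,0.06,0],
    [0,0,0,-0.12,-0.15,0.06,0],
  ],
)

```text
clock: 25.02
ee_pos: [0.3745, 0.0399, 0.3405]
ee_rot: [[0.996, -0.005, 0.09], [-0.09, -0.0, 0.996], [-0.005, -1.0, -0.0]]
ft_force: [0.4, 0.3, -0.4]
opening: 0.0458
```

```bash
python3 - <<'E'
from h import *
s=r.read_state();print(s["clock"],s["ee_pos"],s["ft_force"])
p,d,W=cloud("side"); L=(W-O)@np.stack([CX,CY,[0,0,1]],1)
hsv=cv2.cvtColor(p,cv2.COLOR_RGB2HSV).astype(int)
m=(d>0)&(hsv[...,1]<60)&(L[...,2]>.2)&(L[...,2]<.225)&(abs(L[...,0])<.02)&(abs(L[...,1])<.06)
print("bar",m.sum(),np.round(np.median(L[m],0),4), "top",np.percentile(L[m][:,2],90))
m=(d>0)&(L[...,2]>.172)&(L[...,2]<.195)&(abs(L[...,0])<.1)&(abs(L[...,1])<.14)&(hsv[...,2]<60)
print("rim z",np.median(L[m][:,2]))
cv2.imwrite("pics/end.png",cv2.resize(p[120:320,140:365],(675,600))[:,:,::-1])
E
```

```text
25.025 [0.37446858 0.03989908 0.34052646] [ 0.40530994  0.29913178 -0.36564317]
bar 239 [-0.0019 -0.0122  0.2143] top 0.21626389661705228
rim z 0.18147699035221854
```

View pics/end.png

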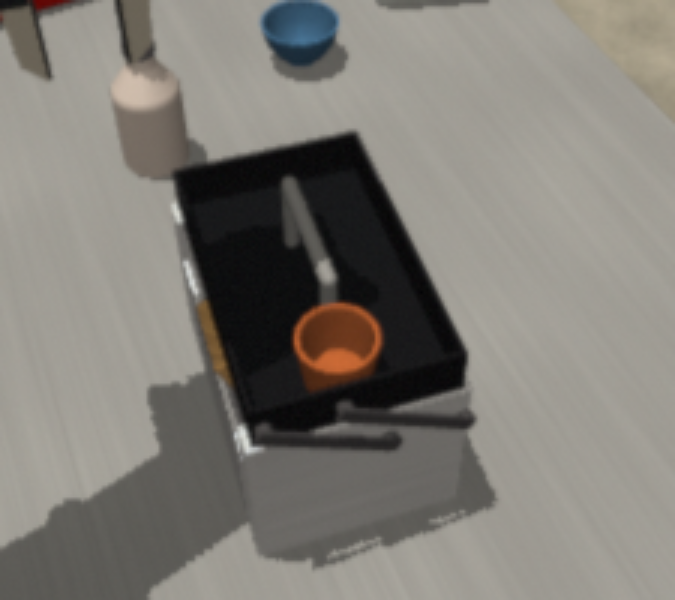

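The tray is closed and the cup is upright (338, 345). The board shows through the low front at (212, 340), and the bottle and bowl are in place. Handing in.

```bash
python3 -c "
from plant import r
print(r.job_done())"
```

```text
the job is handed in; nothing more can be done
None
```

I packed the board and closed the case, and handed the job in at about 25 s of the 72 s allowed. No verdict is reported.

- **Tray open:** I swung the tray over by its handle to the stop, and it stayed open after I let go.
- **Board:** I set it down by feel at a 16 degree tilt. The floor is about 30 mm up, and the last wrist reading before I eased off and let go was about 19 N. It now leans on the front wall.
- **Tray closed:** I swung the tray back slowly, lowered it until it met the closed stop at about 8 N, then let go and backed away.

The last checks showed:
- The handle's top is at 0.216 m and the tray rim at 0.181 m. The handle figure is what a closed tray gives; the rim reads 4 mm under its nominal 0.185 m, about as it did before opening.
- The cup is upright in the tray, and the bottle and bowl look undisturbed in the picture.
- After letting go, the board's foot sat between wall and rail but seemed to stop about 9 mm short of the rail. I put the lean at roughly 18–20 degrees from the board's top height; a rough fit to the camera points gave about 21. Both are inside the limits.

After closing I could see the board only through the front gap, so I did not measure its position again.

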